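# Lock the sugar mould with the flat driver

## Task

Take the flat driver from its wooden stand, fit its blade into the slotted lock screw in the middle of the twin sugar mould and turn the screw clockwise until it is fully home against its stop. Press only gently while you turn, keep your fingers off the screw, then stand the driver upright back in its stand, let go, and leave the sugar cakes, bowl and scraper alone.

Things in the scene. Friction and masses are not known exactly. Their poses are not given: they have to be found in the camera images.
- mould: Fixed twin sugar mould: steel base plate 280 (x) x 115 (y) x 12 mm, two filled round cups 100 mm across, 45 mm high, at x = +-85 mm, and between them a steel block 56 x 56 mm, top 40 mm above the table, with the lock screw in its middle. Origin: centre of the underside, z up.
- lock_axis (a point): Point on the lock screw's upright axis at the block's top face, 40 mm above the table; axes as the mould's (does not turn). The screw's round brass head, 25 mm across, has a slot right across it, 4 mm wide, 3 mm deep, open-ended. The head's top stands 8 to 29 mm above this point at the start; it varies, is not measured and must be felt.
- lock_screw (a joint): Lock screw angle, rad, growing clockwise seen from above. At q the slot lies along the mould's x axis turned by -q about z (up). Starts at 0 to 0.3; hard stop at 1.4 = fully home. Stiff (about 0.04 N m), stays where left; takes 22 N at most. Turning it home draws the head down 2.5 mm per rad: the blade must follow it down or it leaves the slot.
- driver_grip (a point): Centre of the driver's handle, the place to grip: black rectangular handle 28 (x) x 22 (y) x 80 mm (z), 22 mm between the two flats that face +-y. z points up from blade to handle; this point lies 95 mm above the blade's tip. The driver weighs about 0.12 kg.
- driver_tip (a point): Middle of the blade's lower edge. The blade is 12 mm wide along the driver's x, 2.4 mm thick along its y and 12 mm high; above it a round shaft 8 mm across runs to the handle's underside, 55 mm above the tip. Axes as the driver's.
- stand: Fixed wooden stand, 60 x 60 x 60 mm block with an upright round hole 18 mm across and 57 mm deep in the middle of its top. Origin: centre of the underside, z up. The driver stands in it blade down, with the handle's underside resting on the block's top (tip 5 mm above the table).
- cake_low_mid (a point): Centre of the lower of two stacked loose sugar cakes, 90 mm across and 36 mm high each. Bystander.
- cake_top_mid (a point): Centre of the upper sugar cake. Bystander.
- bowl_mid (a point): Middle of a loose steel bowl, 120 mm across, 50 mm high. Bystander.
- scraper_grip (a point): Handle of a loose scraper lying on the table, about 0.25 m long. Bystander.
There are look-alikes about, which are no part of the job. Of the things like the part that bears driver_grip, leave any that is pink; of the rest the smaller one is meant. Of the things shaped like the stand, the wooden one is meant.

How it is judged (in metres and radians):
On the way, in this order (a step that is already met when the one before it is completed fails the run):
1. the driver is out of its stand (z of driver_tip in the frame of stand above 0.062 m), for 0.1 s.
2. the screw is turned home with the driver's blade in it (value of joint lock_screw above 1.32 rad and horizontal distance between driver_tip and lock_axis below 0.008 m and z of driver_tip in the frame of lock_axis below 0.03 m), for 0.1 s.
At the end, for the whole second after the job is handed in: The lock screw is home (past 1.32 rad; the stop is at 1.4), and the driver stands in its stand, its tip within 12 mm of the stand's axis and below 12 mm over the table, upright within 7 degrees, released (value of joint lock_screw above 1.32 rad and horizontal distance between driver_tip and stand below 0.012 m and z of driver_tip in the frame of stand below 0.012 m and angle between driver_grip's own z axis and vertical below 0.12 rad and velocity of joint lock_screw below 0.02 rad/s); the robot touches nothing.
It fails at once if the driver or the arm loads the mould or its screw with more than 22 N (contact force between any of driver, the arm and mould above 22 N).
It fails at once if the fingers touch the mould or the screw (contact force between the fingers and mould above 1 N).
It fails at once if a sugar cake, the bowl or the scraper is moved by more than 15 mm (distance of any of cake_low_mid, cake_top_mid, bowl_mid, scraper_grip from where it was at the start of the episode above 0.015 m).
It also fails if it takes over 72 s, if anything falls off the work surface, if the arm or the gripper's body presses on something with over 40 N, if the wrist force passes 120 N, or if a joint passes its speed limit or range.

## Robot

A 7-joint arm with a two-finger parallel gripper is mounted at the origin on the work surface. World frame = base frame: x ahead of the robot, y to its left, z up, the work surface at z = 0. Lengths are in m, angles in degrees, forces in N, time in s.
With the tool pointing down it reaches from about 0.425 to 0.875 m from the base axis. Payload 4.7 kg.
Tool frame: the origin (TCP) lies at the very end of the fingers, on their centre line; the grasp point (between the pads) lies env.grip_point_offset behind it (env.grip_point_offset is the distance from the TCP to the grasp point, in m); z points along the fingers, y is the direction in which the jaws open and shut (so a half turn about z gives the same grasp; the last joint's range is limited). The gripper opens to 87 mm and grips with 3 to 60 N. Pads are 19 mm wide; open, the fingers measure 117 mm over their backs; the gripper's body (75 mm by 190 mm) begins 51 mm behind the grasp point.
Start: joints at [70.881, 18.392, -4.016, 83.108, 1.295, 78.541, -3.26], TCP at [0.222, -0.611, 0.184] pointing down, gripper open.
Joint ranges: [-163.93, 163.93], [-17.29, 119.83], [-79.2, 71.16], [3.27, 140.29], [-89.18, 269.18], [5.43, 117.66], [-154.24, 154.24]. Speed limits (degrees/s): [147.25, 147.25, 180, 180, 180, 180, 180].

## Interface

Orientations are given as [roll, pitch, yaw] about the fixed x, y, z axes, in that order (R = Rz(yaw) Ry(pitch) Rx(roll)).
In Python, from cell import env gives the robot as it stands.
- The arm moves only by the tool send_rows, never from a script. Its argument "plan" is a list of rows, each a list of 7 numbers: the finger opening in mm, from 0 to 87, then the shift along the tool's x, y, z in mm, then the turn, a rotation vector about the tool's x, y, z in rad. A call has 1 to 12 rows; each row shifts and turns the commanded pose from where the row before left it, along the tool's axes as they then stand; what a row does not reach is not made up. A row lasts 1/10 s, in which the tool goes at most 50 mm and 8.59 degrees, less where a joint would pass 70% of its speed; a pose out of reach is approached as far as the arm can. A call is refused whole if a number of a shift passes 50 or a number of a turn 0.15, either way. A call with a gripper value outside its range is refused whole. The fingers move at their own pace and stop on an object; "grip_force" is the grip in N (left out, the last holds). Time passes only in rows, so rows that do not move let the fingers close. It gives the time, the measured TCP pose, the force and the opening at its end, in the units of the state.
- env.get_obs(): the state, without advancing time (a new reading comes with each control period).
- env.read_camera(name): name is "scene" or "top"; returns the picture (420x560x3 uint8, red, green, blue); there is no depth.
- env.get_calibration(name): a dict with "fx", "fy", "cx", "cy" (pixels), "extrinsics" (4x4, takes a point from camera to world coordinates). Camera axes: x right, y down, z forward; pixel columns grow to the right and rows downward; lengths in m; the calibration is good to about 2 mm. A picture is of the moment at which its call begins. get_calibration takes no time and is no camera call.
- env.sign_off(): hands the job in, once; it reports no verdict.
Trained networks look in the newest picture that a camera, given by its name, has taken for a name from the list of things; names that differ only in an ending like _2 or _b are one class to them, and where a whole thing is asked for, a point or a joint stands for the part that bears it (a point fixed in the world has none). Each returns a list of dicts, best first, with "confidence" (0 to 1); they miss things now and then, are a little off and sometimes report something else, mostly with a low value. They report only what shows in the picture. A call takes as long as a camera call. They do not tell look-alikes from the thing itself.
- env.regions_of(camera, query): "region" (420x560 bool, what is visible of it) and "rect" ([left, top, right, bottom] in pixels, round what is visible of it).
The state is a dict: "time_s": time; "qpos": joint angles; "joint_velocities": joint speeds; "effort": joint torques, N m; "tool_pos": TCP position; "tool_rot": TCP orientation; "force": force on the tool from outside, world axes, zero at the start; "wrist_torque": the same for the moment, N m; "grip_width": finger opening in m.
Only numpy, scipy, OpenCV 4.12 (cv2) and the standard library are available. Lean on these libraries where they do the work, as an engineer would, in place of code of your own. Each camera call takes 0.05 s, during which the arm holds its last target. There are 200 camera calls.

## Working session

There is one attempt and no reset: what is moved stays moved. The work goes in short steps, Python scripts to look and compute and a tool call to move; the robot and the scene stay as the last step left them, time stands still between calls to the robot, and variables do not carry over. Pictures are saved under pics/ and viewed, about 8 in all and at most 12, crops included, and the job is handed in when it is done.

Besides the shell and the picture viewer there is one more tool, called after "Request:" as name(argument=value, ...), one argument or row to a line, values as JSON. send_rows: Moves the arm, as the interface text tells. Its arguments: {"type":"object","properties":{"plan":{"type":"array"},"grip_force":{"type":"number"}},"required":["plan"]}

```bash
mkdir -p pics; ls; python3 - <<'E'
from cell import env
import cv2,numpy as np
print(env.grip_point_offset, {k:np.round(v,3) for k,v in env.get_obs().items()})
for c in ("scene","top"):
    im=env.read_camera(c); cv2.imwrite(f"pics/{c}0.png",im[:,:,::-1])
    k=env.get_calibration(c); print(c,k["fx"],k["cx"],k["cy"],np.round(k["extrinsics"],3).tolist())
    for q in ("driver_grip","stand","mould","lock_screw","cake_top_mid","bowl_mid","scraper_grip"):
        print(q,[(round(r["confidence"],2),r["rect"]) for r in env.regions_of(c,q)])
E
```

```text
pics
0.0187 {'time_s': np.float64(0.0), 'qpos': array([70.88 , 18.44 , -4.014, 83.172,  1.295, 78.543, -3.26 ]), 'joint_velocities': array([ 0.06 , -0.035,  0.01 ,  0.045,  0.066,  0.056, -0.088]), 'effort': array([ 0.0000e+00, -4.9130e+01, -4.0400e-01, -3.1253e+01, -6.4000e-02,
        4.4000e-02,  0.0000e+00]), 'tool_pos': array([ 0.221, -0.611,  0.183]), 'tool_rot': array([-1.7989e+02,  6.0000e-03,  1.9928e+01]), 'force': array([ 1.19 , -0.234, -0.009]), 'wrist_torque': array([-0.02 ,  0.005,  0.004]), 'grip_width': np.float64(0.087)}
scene 498.8330351746799 280.24522506648594 199.87762699081958 [[0.549, 0.614, -0.567, 1.131], [0.836, -0.416, 0.359, -0.383], [-0.015, -0.671, -0.742, 0.844], [0.0, 0.0, 0.0, 1.0]]
driver_grip [(0.92, [322.9, 83.5, 339.2, 131.5]), (0.85, [344.7, 103.3, 360.4, 137.7]), (0.79, [376.3, 101.5, 402.6, 174.7])]
stand [(0.89, [332.1, 131.7, 369.4, 163.9]), (0.73, [305.4, 152.3, 342.1, 195.4]), (0.33, [237.1, 181.1, 344.0, 295.6])]
mould [(0.93, [239.0, 181.9, 341.2, 296.6])]
lock_screw []
cake_top_mid [(0.98, [126.3, 234.1, 177.4, 278.2])]
bowl_mid [(0.87, [173.9, 290.7, 241.7, 349.6])]
scraper_grip [(0.7, [403.8, 184.6, 509.8, 248.0])]
top 432.99591675387995 287.01425696703393 205.19618134968482 [[-0.025, -0.985, 0.171, 0.426], [-0.999, 0.032, 0.039, -0.013], [-0.044, -0.17, -0.984, 0.937], [0.0, 0.0, 0.0, 1.0]]
driver_grip [(0.77, [155.4, 308.5, 182.2, 323.9]), (0.76, [158.9, 263.8, 182.4, 278.5]), (0.58, [136.2, 201.3, 181.0, 232.0])]
stand [(0.94, [164.7, 252.0, 200.6, 289.0]), (0.63, [212.9, 234.2, 249.6, 272.6]), (0.22, [303.1, 195.7, 314.2, 208.8])]
mould [(0.92, [273.0, 142.5, 342.0, 275.8])]
lock_screw [(0.52, [302.8, 196.9, 316.1, 212.0])]
cake_top_mid [(0.88, [421.0, 211.9, 461.4, 259.8]), (0.51, [275.3, 141.5, 339.7, 278.4]), (0.25, [97.2, 129.7, 221.9, 164.2])]
bowl_mid [(0.9, [394.2, 122.4, 450.0, 176.8])]
scraper_grip [(0.7, [98.3, 128.2, 218.7, 160.4])]
```

```bash
python3 - <<'E'
import cv2,numpy as np
a=cv2.imread("pics/scene0.png")[60:320,220:420];b=cv2.imread("pics/top0.png")[130:340,120:360]
cv2.imwrite("pics/c0.png",np.hstack([cv2.resize(a,(420,546),interpolation=2),cv2.resize(cv2.copyMakeBorder(b,0,102,0,0,0),(380,546*380*240//380//240 if 0 else 546),interpolation=2) if 0 else cv2.copyMakeBorder(cv2.resize(b,(380,332),interpolation=2),0,214,0,0,0)]))
E
```

```text
(no output)
```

View pics/c0.png

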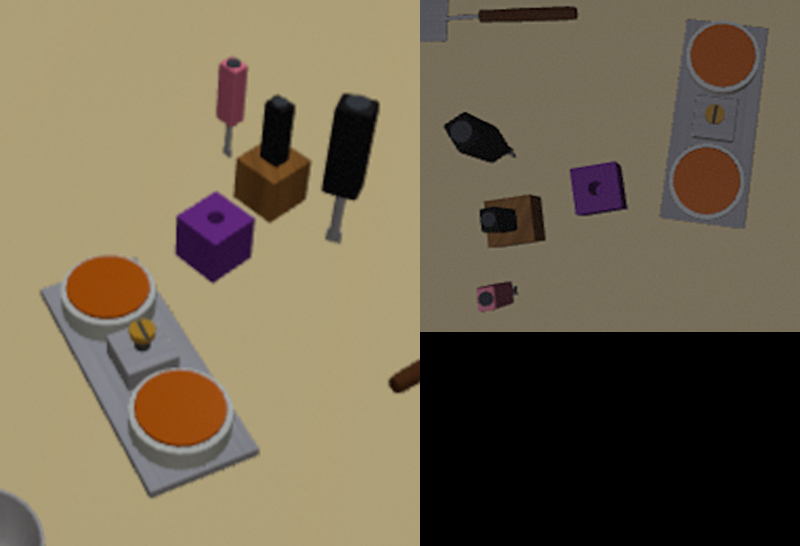

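View pics/top0.png

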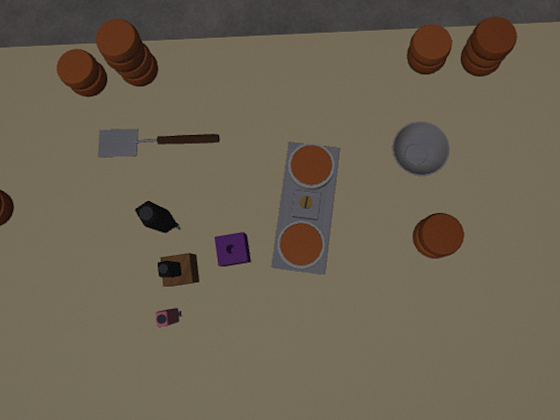

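```bash
cat > h.py <<'E'
from cell import env
import cv2,numpy as np
from scipy.optimize import minimize
from scipy.spatial.transform import Rotation as R
def proj(c,P):
    k=env.get_calibration(c);T=np.linalg.inv(k["extrinsics"]);p=P@T[:3,:3].T+T[:3,3]
    return np.c_[k["fx"]*p[:,0]/p[:,2]+k["cx"],k["fy"]*p[:,1]/p[:,2]+k["cy"]]
def box(cx,cy,z0,sx,sy,z1): return np.array([[cx+i*sx/2,cy+j*sy/2,z] for i in(-1,1) for j in(-1,1) for z in(z0,z1)])
def cyl(cx,cy,z0,r,z1): return np.array([[cx+r*np.cos(a),cy+r*np.sin(a),z] for a in np.linspace(0,6.283,40) for z in(z0,z1)])
S=4
def render(c,parts,x,y,yaw,dz=0):
    m=np.zeros((420*S,560*S),np.uint8);Rz=R.from_euler('z',yaw).as_matrix()
    for P in parts:
        uv=proj(c,P@Rz.T+[x,y,dz]);h=cv2.convexHull(((uv+.5)*S-.5).astype(np.float32)).round().astype(int)
        cv2.fillConvexPoly(m,h,1)
    return cv2.resize(m.astype(np.float32),(560,420),interpolation=cv2.INTER_AREA)
def fit(masks,parts,p0,excl=None,step=(.008,.008,.15)):
    def cost(p):
        e=0
        for c,m in masks.items():
            r=render(c,parts,*p)
            w=1 if excl is None else 1-excl[c]
            e+=(np.abs(r-m)*w).sum()/m.sum()
        return e/len(masks)
    p0=np.array(p0,float);s=np.vstack([p0]+[p0+np.eye(len(p0))[i]*step[i] for i in range(len(p0))])
    r=minimize(cost,p0,method='Nelder-Mead',options=dict(initial_simplex=s,xatol=1e-5,fatol=1e-5))
    return r.x,r.fun
def ray(c,uv,z):
    k=env.get_calibration(c);E=np.array(k["extrinsics"]);d=E[:3,:3]@[(uv[0]-k["cx"])/k["fx"],(uv[1]-k["cy"])/k["fy"],1]
    return E[:3,3]+d*(z-E[2,3])/d[2]
STAND=[box(0,0,0,.06,.06,.06)]
HANDLE=[box(0,0,.06,.028,.022,.14)]
MOULD=[box(0,0,0,.28,.115,.012),cyl(.085,0,.012,.05,.045),cyl(-.085,0,.012,.05,.045),box(0,0,.012,.056,.056,.04)]
HEAD=[cyl(0,0,-.005,.0125,0)]
E
cat > a.py <<'E'
from h import *
im={c:env.read_camera(c) for c in("scene","top")}
for c in im: np.save(f"{c}.npy",im[c])
def pick(c,q,uv):
    return next((r["region"].astype(np.float32) for r in env.regions_of(c,q) if r["region"][uv[1],uv[0]]),None)
g={"scene":pick("scene","driver_grip",(352,120)),"top":pick("top","driver_grip",(168,269))}
s={"scene":pick("scene","stand",(350,150)),"top":pick("top","stand",(188,270))}
m={"scene":pick("scene","mould",(300,250)),"top":pick("top","mould",(302,165))}
print([ (k,v is None) for d in(g,s,m) for k,v in d.items()])
p0=ray("top",(183,270),.06);print(p0)
ex={c:cv2.dilate(render(c,HANDLE,p0[0],p0[1],0),np.ones((5,5)))*0+cv2.dilate(g[c],np.ones((5,5))) for c in g}
def rep(n,masks,parts,p,e=None):
    for ms in (masks,{"scene":masks["scene"]},{"top":masks["top"]}):
        x,f=fit(ms,parts,p,{c:e[c] for c in ms} if e else None);print(n,list(ms),np.round(x[:2]*1000,1),np.round(np.degrees(x[2]),1),round(f,3))
    
rep("stand",s,STAND,[*p0[:2],.1],ex)
for y in(0.05,1.6): rep("handle",g,HANDLE,[*p0[:2],y])
p0=ray("top",(307,206),.02)
rep("mould",m,MOULD,[*p0[:2],1.5])
for c in im:
    hsv=cv2.cvtColor(im[c],cv2.COLOR_RGB2HSV)
    b=cv2.inRange(hsv,(15,120,90),(30,255,255));n,l,st,ce=cv2.connectedComponentsWithStats(b)
    print(c,[(st[i].tolist(),ce[i].round(1)) for i in range(1,n) if st[i][4]>25])
E
python3 a.py
```

```text
[('scene', True), ('top', False), ('scene', False), ('top', False), ('scene', False), ('top', False)]
[0.45199961 0.23579471 0.06      ]Traceback (most recent call last):
  File "a.py", line 11, in <module>
    ex={c:cv2.dilate(render(c,HANDLE,p0[0],p0[1],0),np.ones((5,5)))*0+cv2.dilate(g[c],np.ones((5,5))) for c in g}
                                                                      ~~~~~~~~~~^^^^^^^^^^^^^^^^^^^^^
cv2.error: OpenCV(4.12.0) /io/opencv/modules/imgproc/src/morph.dispatch.cpp:1037: error: (-215:Assertion failed) !src.empty() in function 'dilate'
```

```bash
python3 - <<'E'
t=open("a.py").read()
t=t.replace("cv2.dilate(render(c,HANDLE,p0[0],p0[1],0),np.ones((5,5)))*0+","")
t=t.replace("    return next(","""    for _ in range(5):
        for r in env.regions_of(c,q):
            if r["region"][uv[1],uv[0]] and r["confidence"]>.4: return r["region"].astype(np.float32)
        env.read_camera(c)
    return next(""")
open("a.py","w").write(t)
E
python3 a.py
```

```text
[('scene', False), ('top', False), ('scene', False), ('top', False), ('scene', False), ('top', False)]
[0.45199961 0.23579471 0.06      ]
stand ['scene', 'top'] [453.1 249.9] 8.7 0.068
stand ['scene'] [450.1 250.8] 9.7 0.054
stand ['top'] [453.6 249.9] 8.2 0.049
handle ['scene', 'top'] [452.4 248.7] -4.2 0.179
handle ['scene'] [451.2 249.7] -11.5 0.116
handle ['top'] [452.4 247.3] 3.1 0.194
handle ['scene', 'top'] [452.6 248.8] 109.2 0.202
handle ['scene'] [450.7 249.9] 87.8 0.16
handle ['top'] [452.9 244.6] 101.3 0.294
mould ['scene', 'top'] [581.7 -17.7] 171.0 0.038
mould ['scene'] [580.8 -18.7] 171.1 0.056Traceback (most recent call last):
  File "a.py", line 23, in <module>
    rep("mould",m,MOULD,[*p0[:2],1.5])
    ~~~^^^^^^^^^^^^^^^^^^^^^^^^^^^^^^^
  File "a.py", line 18, in rep
    x,f=fit(ms,parts,p,{c:e[c] for c in ms} if e else None);print(n,list(ms),np.round(x[:2]*1000,1),np.round(np.degrees(x[2]),1),round(f,3))
        ~~~^^^^^^^^^^^^^^^^^^^^^^^^^^^^^^^^^^^^^^^^^^^^^^^^
  File "h.py", line 26, in fit
    r=minimize(cost,p0,method='Nelder-Mead',options=dict(initial_simplex=s,xatol=1e-5,fatol=1e-5))
    res = _minimize_neldermead(fun, x0, args, callback, bounds=bounds,
                               **options)
    fxe = func(xe)
    fx = function(np.copy(x), *(wrapper_args + args))
  File "h.py", line 21, in cost
    r=render(c,parts,*p)
  File "h.py", line 14, in render
    uv=proj(c,P@Rz.T+[x,y,dz]);h=cv2.convexHull(((uv+.5)*S-.5).astype(np.float32)).round().astype(int)
  File "h.py", line 6, in proj
    k=env.get_calibration(c);T=np.linalg.inv(k["extrinsics"]);p=P@T[:3,:3].T+T[:3,3]
ValueError: time passes only in moves, steps and waits
```

```bash
python3 - <<'E'
t=open("h.py").read()
t=t.replace("def proj","from functools import lru_cache\n@lru_cache\ndef cal(c): return env.get_calibration(c)\ndef proj").replace("k=env.get_calibration(c)","k=cal(c)")
t+='''
def dark(im,rect,thr=45):
    m=np.zeros(im.shape[:2],np.float32);l,t,r,b=rect;m[t:b,l:r]=im[t:b,l:r].max(2)<thr;return m
'''
open("h.py","w").write(t)
E
cat > b.py <<'E'
from h import *
im={c:np.load(f"{c}.npy") for c in("scene","top")}
print(im["scene"][118:136:3,352].tolist(),im["top"][270,155:200:4].tolist())
g={"scene":dark(im["scene"],(335,95,372,150)),"top":dark(im["top"],(150,255,190,285))}
print([np.argwhere(v).min(0).tolist()+np.argwhere(v).max(0).tolist()+[v.sum()] for v in g.values()])
for ms in (g,{"scene":g["scene"]},{"top":g["top"]}):
  for y in(0.1,1.6):
    x,f=fit(ms,HANDLE,[.452,.249,y]);print("handle",list(ms),np.round(x[:2]*1000,1),np.round(np.degrees(x[2]),1),round(f,3))
for c in im:
    hsv=cv2.cvtColor(im[c],cv2.COLOR_RGB2HSV); 
    roi=(250,175,310,255) if c=="scene" else (290,185,325,225)
    b=np.zeros((420,560),np.uint8);l,t,r,bb=roi
    b[t:bb,l:r]=cv2.inRange(hsv,(15,110,80),(32,255,255))[t:bb,l:r]
    n,lab,st,ce=cv2.connectedComponentsWithStats(b)
    print(c,[(st[i].tolist(),ce[i].round(1)) for i in range(1,n) if st[i][4]>8])
a=im["scene"][205:235,270:310];b=im["top"][185:225,290:325]
cv2.imwrite("pics/head.png",np.hstack([cv2.resize(a,(400,300),interpolation=0),cv2.resize(b,(350,400),interpolation=0)[:300]])[:,:,::-1])
E
python3 b.py
```

```text
[[10, 8, 9], [8, 5, 7], [11, 10, 9], [9, 7, 7], [6, 5, 6], [9, 8, 9]] [[121, 111, 91], [25, 26, 33], [37, 37, 40], [24, 23, 29], [12, 13, 11], [12, 12, 11], [14, 14, 18], [73, 51, 30], [67, 46, 30], [43, 30, 17], [28, 20, 11], [123, 117, 95]]
[[108, 344, 138, 359, np.float32(371.0)], [261, 158, 276, 181, np.float32(326.0)]]
handle ['scene', 'top'] [453.4 249.5] 1.2 0.249
handle ['scene', 'top'] [453.5 247.6] 106.1 0.28
handle ['scene'] [453.4 246.2] 10.8 0.342
handle ['scene'] [452.2 248.1] 115.2 0.226
handle ['top'] [453.5 249.4] 0.9 0.164
handle ['top'] [454.  250.5] 102.9 0.292
scene [([282, 213, 8, 10, 50], array([284.8, 218.1])), ([287, 212, 7, 10, 44], array([290.2, 215.8]))]
top [([300, 196, 6, 12, 43], array([302.8, 201.1])), ([307, 197, 5, 11, 40], array([309. , 202.2]))]
```

View pics/head.png

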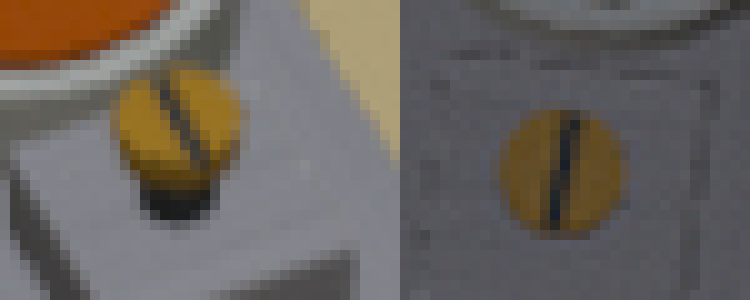

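```bash
cat > c.py <<'E'
from h import *
im={c:np.load(f"{c}.npy") for c in("scene","top")}
# brass head top: fit x,y,z in both views
hm={}
for c in im:
    hsv=cv2.cvtColor(im[c],cv2.COLOR_RGB2HSV);l,t,r,b=(275,205,300,228) if c=="scene" else (295,190,318,215)
    m=np.zeros((420,560),np.uint8);m[t:b,l:r]=cv2.inRange(hsv,(15,110,60),(32,255,255))[t:b,l:r]
    hm[c]=cv2.morphologyEx(m,cv2.MORPH_CLOSE,np.ones((5,5)))/np.float32(255)
best=[]
for z in np.arange(.046,.074,.004):
    x,f=fit(hm,HEAD,[.58,-.018],step=(.004,.004)) if 0 else (None,None)
r=minimize(lambda p:sum(np.abs(render(c,HEAD,p[0],p[1],0,p[2])-hm[c]).sum() for c in hm),[.58,-.018,.06],method='Nelder-Mead',options=dict(initial_simplex=[[.58,-.018,.06],[.588,-.018,.06],[.58,-.01,.06],[.58,-.018,.07]],xatol=1e-5,fatol=1e-4))
print("head",r.x.round(4),r.fun,[v.sum() for v in hm.values()])
z=r.x[2]
# slot angle: dark pixels within the head
for c in hm:
    mm=cv2.erode(hm[c],np.ones((3,3)));g=im[c].astype(float).sum(2);w=np.clip(np.percentile(g[mm>0],60)-g,0,None)*(mm>0)
    w[w<w.max()*.35]=0
    v,u=np.nonzero(w);P=np.array([ray(c,(a,b),z)[:2] for a,b in zip(u,v)]);ww=w[v,u]
    C=np.cov(P.T,aweights=ww);e=np.linalg.eigh(C)[1][:,1];print(c,"slot deg",np.degrees(np.arctan(e[1]/e[0])).round(1),"centre",np.average(P,0,ww).round(4))
ms={}
for c,p in(("scene",(300,250)),("top",(302,165))):
    for _ in range(6):
        env.read_camera(c);q=[r for r in env.regions_of(c,"mould") if r["region"][p[1],p[0]] and r["confidence"]>.5]
        if q: ms[c]=q[0]["region"].astype(np.float32);break
for s in(ms,{"scene":ms["scene"]},{"top":ms["top"]}):
    x,f=fit(s,MOULD,[.581,-.018,-.15]);print("mould",list(s),x[:2].round(4),np.degrees(x[2]).round(2),round(f,3))
o=[]
for c,(l,t,w,h) in dict(scene=(330,95,50,75),top=(148,248,60,45)).items():
    a=cv2.resize(im[c][t:t+h,l:l+w],None,fx=7,fy=7,interpolation=0).copy()
    for P,x,y,yaw,col in((STAND[0],.453,.2499,.15,(0,255,0)),(HANDLE[0],.453,.2495,.02,(255,255,0)),(HANDLE[0],.453,.2495,.2,(0,255,255))):
        uv=proj(c,P@R.from_euler('z',yaw).as_matrix().T+[x,y,0]);hl=cv2.convexHull(((uv+.5-[l,t])*7).astype(np.float32)).astype(int)
        cv2.polylines(a,[hl],True,col,1)
    o.append(cv2.copyMakeBorder(a,0,525-a.shape[0],0,0,0))
cv2.imwrite("pics/ov.png",np.hstack(o)[:,:,::-1])
E
python3 c.py
```

```text
head [ 0.5833 -0.018   0.0656] 38.875 [np.float32(114.0), np.float32(111.0)]
scene slot deg -26.5 centre [ 0.5876 -0.0217]
top slot deg -13.8 centre [ 0.5828 -0.0169]
mould ['scene', 'top'] [ 0.5831 -0.0182] -9.15 0.028
mould ['scene'] [ 0.5822 -0.0189] -8.67 0.028
mould ['top'] [ 0.5833 -0.0183] -9.36 0.023
```

View pics/ov.png

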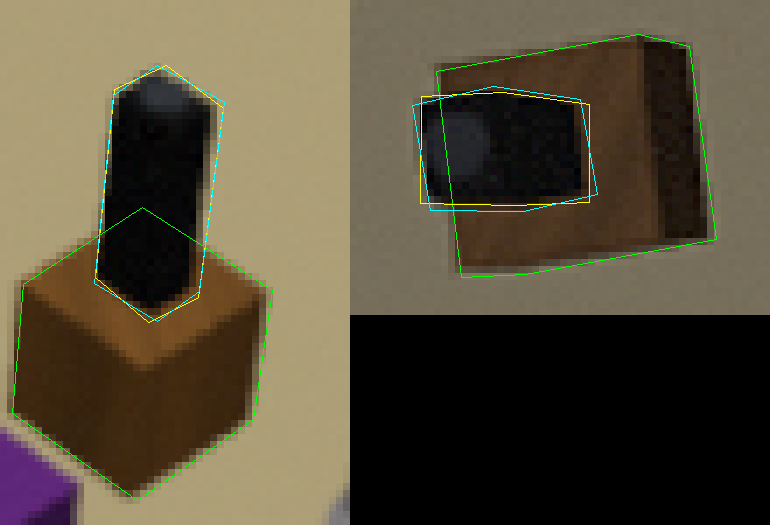

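Request:
send_rows(
  plan=[
    [87, 0, 0, -23, 0, 0, 0.116],
    [87, 0, 0, -22, 0, 0, 0.116],
    [87, 0, 0, -22, 0, 0, 0.115],
    [87, 31, -34.5, 0, 0, 0, 0],
    [87, 31, -34.5, 0, 0, 0, 0],
    [87, 31, -34.5, 0, 0, 0, 0],
    [87, 31, -34.5, 0, 0, 0, 0],
    [87, 31, -34.5, 0, 0, 0, 0],
    [87, 31, -34.5, 0, 0, 0, 0],
    [87, 31, -34.5, 0, 0, 0, 0],
    [87, 31, -34.5, 0, 0, 0, 0],
    [87, 31, -34.5, 0, 0, 0, 0],
  ],
)

```text
time_s: 3.0
tool_pos: [0.5013, -0.2989, 0.2514]
tool_rot: [180.0, -0.0, 0.0]
force: [0.4, -0.6, -0.3]
grip_width: 0.0868
```

Request:
send_rows(
  plan=[
    [87, -4, -45.8, 0, 0, 0, 0],
    [87, -4, -45.8, 0, 0, 0, 0],
    [87, -4, -45.8, 0, 0, 0, 0],
    [87, -4, -45.8, 0, 0, 0, 0],
    [87, -4, -45.8, 0, 0, 0, 0],
    [87, -4, -45.8, 0, 0, 0, 0],
    [87, -4, -45.8, 0, 0, 0, 0],
    [87, -4, -45.8, 0, 0, 0, 0],
    [87, -4, -45.8, 0, 0, 0, 0],
    [87, -4, -45.8, 0, 0, 0, 0],
    [87, -4, -45.8, 0, 0, 0, 0],
    [87, -4, -45.8, 0, 0, 0, 0],
  ],
)

```text
time_s: 4.2
tool_pos: [0.4515, 0.2509, 0.2515]
tool_rot: [180.0, -0.1, 0.0]
force: [0.4, 0.2, -0.2]
grip_width: 0.087
```

Request:
send_rows(
  plan=[
    [87, 1.5, 1.4, 40, 0, 0, 0],
    [87, 0, 0, 40, 0, 0, 0],
    [87, 0, 0, 40, 0, 0, 0],
    [87, 0, 0, 30, 0, 0, 0],
    [87, 0, 0, 20, 0, 0, 0],
    [87, 0, 0, 0, 0, 0, 0],
  ],
)

```text
time_s: 4.8
tool_pos: [0.451, 0.2465, 0.0783]
tool_rot: [179.9, 0.3, 0.1]
force: [-0.2, -0.3, -0.3]
grip_width: 0.0871
```

Request:
send_rows(
  plan=[
    [15, 0, 0, 0, 0, 0, 0],
    [15, 0, 0, 0, 0, 0, 0],
    [15, 0, 0, 0, 0, 0, 0],
    [15, 0, 0, 0, 0, 0, 0],
    [15, 0, 0, 0, 0, 0, 0],
    [15, 0, 0, 0, 0, 0, 0],
    [15, 0, 0, 0, 0, 0, 0],
    [15, 0, 0, 0, 0, 0, 0],
    [15, 0, 0, 0, 0, 0, 0],
    [15, 0, 0, 0, 0, 0, 0],
  ],
  grip_force=35,
)

```text
time_s: 5.8
tool_pos: [0.4533, 0.2478, 0.081]
tool_rot: [-180.0, 0.0, 0.0]
force: [0.1, 0.2, 0.5]
grip_width: 0.0219
```

Request:
send_rows(
  plan=[
    [15, 0, 0, -20, 0, 0, 0],
    [15, 0, 0, -30, 0, 0, 0],
    [15, 0, 0, -30, 0, 0, 0],
    [15, 0, 0, -25, 0, 0, 0],
    [15, 0, 0, 0, 0, 0, 0],
    [15, 0, 0, 0, 0, 0, 0],
  ],
)

```text
time_s: 6.4
tool_pos: [0.4533, 0.2476, 0.1858]
tool_rot: [180.0, -0.0, 0.0]
force: [-0.2, -0.2, -1.9]
grip_width: 0.0216
```

```bash
python3 - <<'E'
from h import *
o=env.get_obs();print({k:np.round(o[k],4) for k in("tool_pos","tool_rot","force","grip_width")})
im={c:env.read_camera(c) for c in("scene","top")}
t=o["tool_pos"];out=[]
for c in im:
    uv=proj(c,np.array([t-[0,0,.0763]]))[0];print(c,uv)
    l,tt=(uv-[30,45]).astype(int);a=cv2.resize(im[c][tt:tt+75,l:l+60],None,fx=6,fy=6,interpolation=0).copy()
    P=box(0,0,-.0163-.025,.028,.022,-.0163-.025+.08)
    for Q in(box(0,0,-.0763,.012,.0024,-.0643),box(0,0,-.0763+.055,.028,.022,-.0763+.135)):
        v=proj(c,Q+t);cv2.polylines(a,[cv2.convexHull(((v+.5-[l,tt])*6).astype(np.float32)).astype(int)],True,(0,255,0),1)
    out.append(a)
cv2.imwrite("pics/grasp.png",np.hstack(out)[:,:,::-1])
E
```

```text
{'tool_pos': array([0.4533, 0.2476, 0.1858]), 'tool_rot': array([ 1.799762e+02, -1.220000e-02,  3.930000e-02]), 'force': array([-0.2058, -0.1836, -1.9151]), 'grip_width': np.float64(0.0216)}
scene [351.82377646 119.57039429]
top [169.64884449 268.91006507]
```

View pics/grasp.png

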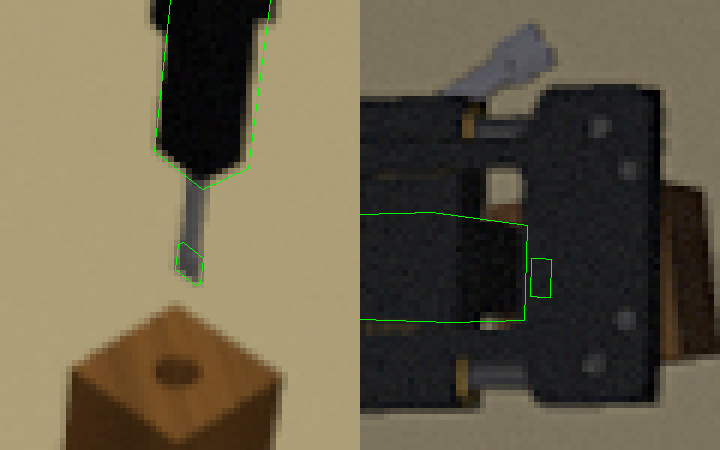

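Request:
send_rows(
  plan=[
    [15, 0, 45, 0, 0, 0, 0],
    [15, 0, 45, 0, 0, 0, 0],
    [15, 26, 35.1, 0, 0, 0, 0],
    [15, 26, 35.1, 0, 0, 0, 0],
    [15, 26, 35.1, 0, 0, 0, 0],
    [15, 26, 35.1, 0, 0, 0, 0],
    [15, 26, 35.1, 0, 0, 0, 0],
    [15, 0, 0, 0, 0, 0, 0.118],
    [15, 0, 0, -10, 0, 0, 0.118],
    [15, 0, 0, 0, 0, 0, 0],
    [15, 0, 0, 0, 0, 0, 0],
  ],
)

```text
time_s: 7.6
tool_pos: [0.583, -0.0172, 0.1949]
tool_rot: [180.0, 0.1, -13.3]
force: [-0.1, -0.2, -1.1]
grip_width: 0.022
```

```bash
cat > d.py <<'E'
from h import *
import sys
o=env.get_obs();print({k:np.round(o[k],4) for k in("tool_pos","tool_rot","force","grip_width","qpos")})
c="scene";im=env.read_camera(c);np.save("scene_d.npy",im);env.read_camera("top")
t=o["tool_pos"];yaw=np.radians(o["tool_rot"][2])
uv=proj(c,np.array([t-[0,0,.0763]]))[0]
l,tt=(uv-[30,45]).astype(int);a=cv2.resize(im[tt:tt+75,l:l+60],None,fx=8,fy=8,interpolation=0).copy()
Rz=R.from_euler('z',yaw).as_matrix()
for Q in(box(0,0,-.0763,.012,.0024,-.0643),box(0,0,-.0763+.055,.028,.022,-.02),cyl(0,0,-.0643,.004,-.0213)):
    v=proj(c,Q@Rz.T+t);cv2.polylines(a,[cv2.convexHull(((v+.5-[l,tt])*8).astype(np.float32)).astype(int)],True,(0,255,0),1)
for P,col in((cyl(0,0,0,.0125,0)+[.5831,-.0182,.0656],(0,0,255)),):
    v=proj(c,P);cv2.polylines(a,[cv2.convexHull(((v+.5-[l,tt])*8).astype(np.float32)).astype(int)],True,col,1)
cv2.imwrite(f"pics/{sys.argv[1]}.png",a[:,:,::-1])
E
python3 d.py above
```

```text
{'tool_pos': array([ 0.583 , -0.0172,  0.1949]), 'tool_rot': array([ 1.799861e+02,  9.010000e-02, -1.327740e+01]), 'force': array([-0.1088, -0.2169, -1.0693]), 'grip_width': np.float64(0.022), 'qpos': array([  28.2718,   12.6852,  -33.869 ,   91.0294,    7.1573,   78.5625,
       -109.6601])}
```

View pics/above.png

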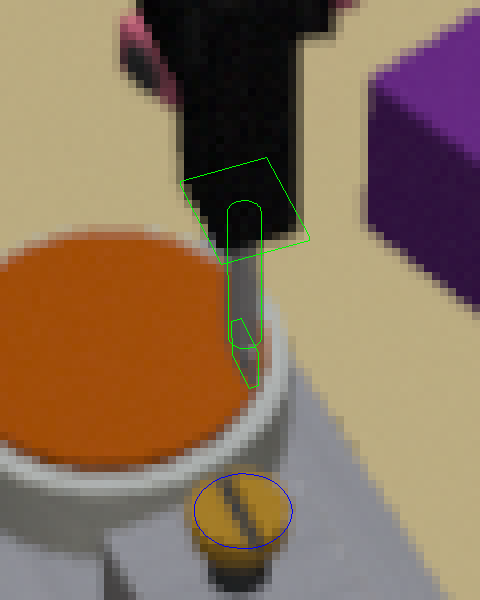

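```bash
python3 - <<'E'
from h import *
t=np.array([.583,-.0185,.0656])
for d in(-5,-10,-15,-20,-25):
    e=np.array([np.cos(np.radians(d)),np.sin(np.radians(d)),0])*.0125
    for c in("scene","top"):
        v=proj(c,np.array([t-e,t+e]));w=v[1]-v[0];print(d,c,w.round(2),"du/dv",(w[0]/w[1]).round(3),end="; ")
    print()
# slot in images: per row darkest subpixel column, line fit
for c,f,r in(("scene","scene.npy",(280,212,295,221)),("scene","scene_d.npy",(280,212,295,221)),("top","top.npy",(302,198,311,207))):
    im=np.load(f).astype(float).sum(2);l,tp,rr,b=r;pts=[]
    for v in range(tp,b):
        row=im[v,l:rr];i=row[1:-1].argmin()+1;w=np.clip(np.median(row)-row[max(0,i-2):i+3],0,None)
        pts.append((v,l+max(0,i-2)+(w*np.arange(len(w))).sum()/w.sum()))
    pts=np.array(pts);k=np.polyfit(pts[:,0],pts[:,1],1);print(c,"slope",k[0].round(3),"resid",np.std(pts[:,1]-np.polyval(k,pts[:,0])).round(2),pts[:,1].round(1))
E
```

```text
-5 scene [5.91 8.17] du/dv 0.723; -5 top [  0.67 -12.03] du/dv -0.056; 
-10 scene [4.96 8.54] du/dv 0.58; -10 top [  1.74 -11.93] du/dv -0.146; 
-15 scene [3.96 8.84] du/dv 0.448; -15 top [  2.79 -11.73] du/dv -0.238; 
-20 scene [2.94 9.07] du/dv 0.324; -20 top [  3.82 -11.45] du/dv -0.333; 
-25 scene [1.89 9.23] du/dv 0.205; -25 top [  4.82 -11.08] du/dv -0.435; 
scene slope 0.511 resid 0.18 [285.7 285.8 286.4 286.7 287.4 287.7 288.4 289.  289.8]
scene slope 0.502 resid 0.21 [285.8 285.8 286.4 286.7 287.4 287.7 288.4 288.9 289.8]
top slope -0.192 resid 0.07 [306.3 306.3 306.2 306.  305.7 305.5 305.2 305.1 304.9]
```

Request:
send_rows(
  plan=[
    [15, 0, 0, 0, 0, 0, -0.149],
    [15, 0, 0, 0, 0, 0, -0.149],
    [15, 0, 0, 0, 0, 0, -0.149],
    [15, 0, 0, 0, 0, 0, -0.149],
    [15, 0, 0, 0, 0, 0, -0.149],
    [15, 0, 0, 0, 0, 0, -0.149],
    [15, 0, 0, 0, 0, 0, -0.149],
    [15, 0, 0, 0, 0, 0, -0.149],
    [15, 0, 0, 0, 0, 0, -0.149],
    [15, 0, 0, 0, 0, 0, -0.149],
    [15, 0, 0, 0, 0, 0, -0.149],
    [15, 0, 0, 0, 0, 0, -0.149],
  ],
)

```text
time_s: 8.9
tool_pos: [0.5831, -0.0175, 0.1956]
tool_rot: [-180.0, 0.0, 89.4]
force: [0.1, -0.2, -0.6]
grip_width: 0.0215
```

Request:
send_rows(
  plan=[
    [15, 0, 0, 0, 0, 0, -0.149],
    [15, 0, 0, 0, 0, 0, -0.149],
    [15, 0, 0, 0, 0, 0, -0.149],
    [15, 0, 0, 0, 0, 0, -0.149],
    [15, 0, 0, 0, 0, 0, -0.149],
    [15, 0, 0, 0, 0, 0, -0.149],
    [15, 0, 0, 0, 0, 0, -0.149],
    [15, 0, 0, 0, 0, 0, -0.149],
    [15, 0, 0, 0, 0, 0, -0.149],
    [15, -0.2, -1, 20, 0, 0, -0.02],
    [15, 0, 0, 20, 0, 0, 0],
    [15, 0, 0, 0, 0, 0, 0],
  ],
)

```text
time_s: 10.1
tool_pos: [0.5811, -0.019, 0.1531]
tool_rot: [-179.9, -0.3, 167.0]
force: [-0.4, -0.2, -1.1]
grip_width: 0.0217
```

```bash
python3 d.py above2
```

```text
{'tool_pos': array([ 0.5811, -0.019 ,  0.1531]), 'tool_rot': array([-179.9318,   -0.2928,  167.0294]), 'force': array([-0.4162, -0.203 , -1.0669]), 'grip_width': np.float64(0.0217), 'qpos': array([ 46.4763,  19.8821, -57.4076,  93.8378,  17.1207,  76.0678,
        63.3858])}
```

View pics/above2.png

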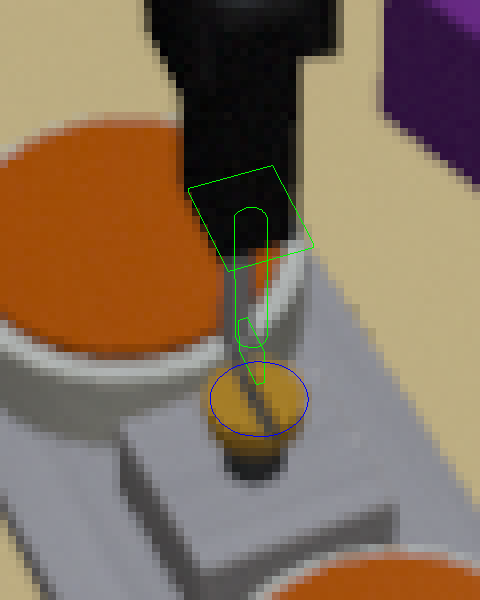

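Request:
send_rows(
  plan=[
    [15, 0, 0, 0, 0, 0, 0],
    [15, 0, 0, 0, 0, 0, 0],
    [15, 0, 0, 0, 0, 0, 0],
  ],
)

```text
time_s: 10.5
tool_pos: [0.584, -0.0186, 0.1568]
tool_rot: [-180.0, 0.1, 167.0]
force: [-0.1, -0.1, -0.5]
grip_width: 0.0216
```

```bash
cat >> d.py <<'E'
# shaft centre, scene: observed vs predicted column, per row
gx=im.astype(float)
for h in(.016,.022,.028,.034,.040,.046):
    u,v=proj(c,np.array([t-[0,0,.0763-h]]))[0];v0=int(round(v));print(h,"pred u",u.round(2),"row",v0,im[v0,int(u)-5:int(u)+6].tolist())
E
python3 d.py above3
```

```text
{'tool_pos': array([ 0.584 , -0.0186,  0.1568]), 'tool_rot': array([-1.799936e+02,  7.500000e-02,  1.669606e+02]), 'force': array([-0.1155, -0.0585, -0.5312]), 'grip_width': np.float64(0.0216), 'qpos': array([ 46.4704,  19.7426, -57.4795,  93.5321,  17.0991,  76.0941,
        63.336 ])}
0.016 pred u 287.92 row 207 [[156, 75, 9], [138, 67, 7], [114, 63, 38], [78, 77, 76], [85, 83, 83], [82, 81, 81], [100, 100, 99], [147, 149, 147], [110, 110, 106], [88, 88, 82], [89, 88, 83]]
0.022 pred u 287.91 row 205 [[164, 79, 14], [163, 80, 12], [149, 79, 37], [77, 75, 74], [85, 84, 84], [85, 83, 82], [110, 111, 111], [173, 178, 177], [170, 175, 174], [143, 146, 142], [99, 98, 94]]
0.028 pred u 287.89 row 203 [[164, 79, 10], [165, 79, 10], [148, 78, 39], [76, 75, 75], [84, 82, 83], [85, 83, 83], [96, 87, 83], [150, 138, 131], [173, 176, 176], [171, 175, 174], [152, 154, 153]]
0.034 pred u 287.88 row 201 [[164, 79, 11], [164, 79, 8], [148, 77, 39], [77, 75, 75], [84, 82, 82], [84, 82, 82], [103, 73, 63], [150, 79, 29], [142, 118, 105], [174, 178, 178], [173, 176, 175]]
0.04 pred u 287.87 row 199 [[165, 80, 14], [160, 78, 15], [127, 67, 32], [63, 61, 62], [72, 72, 70], [76, 74, 75], [108, 76, 66], [163, 79, 10], [158, 95, 62], [158, 144, 136], [176, 181, 179]]
0.046 pred u 287.86 row 197 [[147, 71, 11], [59, 27, 7], [12, 10, 9], [14, 12, 13], [11, 8, 12], [8, 9, 6], [23, 15, 13], [47, 25, 12], [76, 45, 25], [107, 94, 85], [144, 148, 147]]
```

View pics/above3.png

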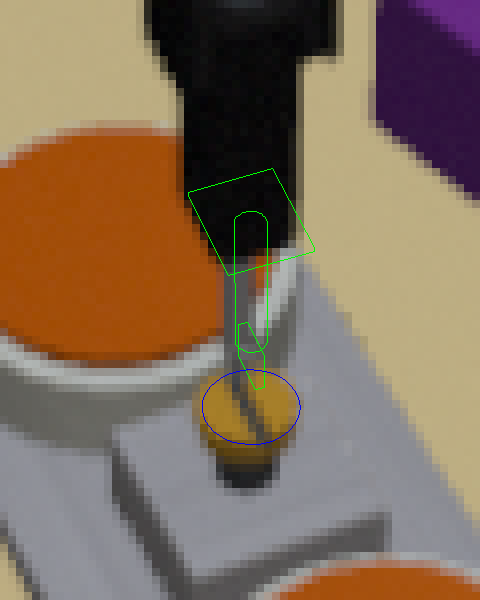

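Request:
send_rows(
  plan=[
    [15, 1, 1.9, 5, 0, 0, -0.008],
    [15, 0, 0, 3, 0, 0, 0],
    [15, 0, 0, 0, 0, 0, 0],
    [15, 0, 0, 0, 0, 0, 0],
    [15, 0, 0, 0, 0, 0, 0],
  ],
)

```text
time_s: 11.1
tool_pos: [0.583, -0.0166, 0.1481]
tool_rot: [-180.0, 0.0, 167.4]
force: [-1.4, 0.2, -1.3]
grip_width: 0.0217
```

```bash
python3 d.py above4 | cut -c1-400
```

```text
{'tool_pos': array([ 0.583 , -0.0166,  0.1481]), 'tool_rot': array([-1.799973e+02,  1.800000e-03,  1.674072e+02]), 'force': array([-1.4051,  0.1579, -1.265 ]), 'grip_width': np.float64(0.0217), 'qpos': array([ 46.2621,  20.1049, -57.4374,  94.2635,  17.4341,  75.267 ,
        63.3208])}
0.016 pred u 288.49 row 209 [[159, 157, 153], [151, 153, 151], [110, 111, 110], [79, 78, 77], [86, 84, 84], [84, 81, 81], [86, 84, 82], [90, 89, 84], [89, 89, 83], [93, 91, 87], [113, 113, 114]]
0.022 pred u 288.48 row 207 [[138, 66, 9], [116, 62, 33], [81, 72, 67], [79, 78, 77], [87, 85, 85], [93, 91, 92], [114, 115, 113], [110, 110, 106], [88, 88, 83], [90, 90, 84], [103, 104, 102]]
0.028 pred u 288.47 row 205 [[164, 78, 9], [154, 78, 25], [106, 71, 53], [79, 76, 76], [85, 84, 83], [96, 95, 95], [137, 140, 139], [170, 174, 173], [145, 146, 144], [98, 97, 92], [100, 99, 96]]
0.034 pred u 288.46 row 203 [[165, 79, 10], [155, 78, 26], [107, 73, 55], [80, 77, 77], [86, 85, 85], [92, 90, 89], [129, 128, 126], [172, 176, 175], [171, 174, 174], [152, 154, 154], [102, 102, 100]]
0.04 pred u 288.45 row 201 [[159, 77, 14], [130, 64, 20], [86, 58, 44], [65, 64, 65], [71, 70, 71], [79, 69, 65], [105, 69, 47], [141, 118, 105], [175, 179, 178], [174, 177, 176], [156, 158, 156]]
0.046 pred u 288.44 row 199 [[124, 60, 12], [7, 8, 9], [9, 9, 11], [14, 13, 13], [7, 9, 8], [8, 8, 7], [9, 7, 10], [39, 39, 39], [74, 76, 76], [95, 99, 98], [132, 136, 135]]
```

View pics/above4.png

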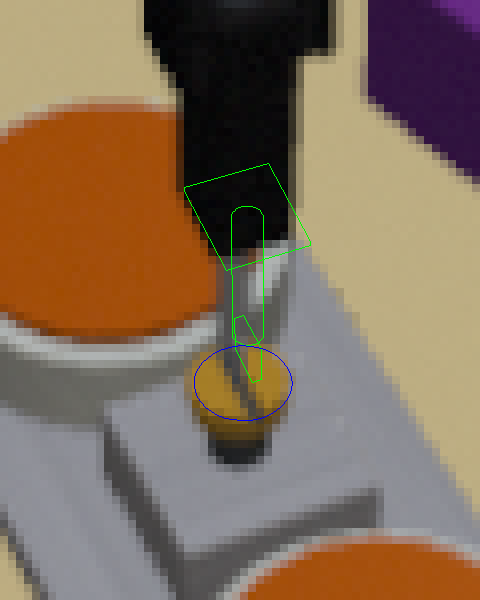

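Request:
send_rows(
  plan=[
    [15, 0, 0, 2, 0, 0, 0],
    [15, 0, 0, 1, 0, 0, 0],
    [15, 0, 0, 1, 0, 0, 0],
    [15, 0, 0, 0, 0, 0, 0],
    [15, 0, 0, 0, 0, 0, 0],
    [15, 0, 0, 0, 0, 0, 0],
  ],
)

```text
time_s: 11.8
tool_pos: [0.583, -0.0165, 0.1441]
tool_rot: [-180.0, 0.0, 167.4]
force: [0.8, 0.9, -1.2]
grip_width: 0.0218
```

Request:
send_rows(
  plan=[
    [15, 0, 0, 1, 0, 0, 0],
    [15, 0, 0, 0, 0, 0, 0],
    [15, 0, 0, 0, 0, 0, 0],
  ],
)

```text
time_s: 12.1
tool_pos: [0.5829, -0.0166, 0.143]
tool_rot: [-180.0, 0.0, 167.4]
force: [0.8, -0.2, -1.6]
grip_width: 0.0217
```

Request:
send_rows(
  plan=[
    [15, 0, 0, 1, 0, 0, 0],
    [15, 0, 0, 0, 0, 0, 0],
    [15, 0, 0, 0, 0, 0, 0],
  ],
)

```text
time_s: 12.4
tool_pos: [0.5829, -0.0165, 0.142]
tool_rot: [-180.0, -0.0, 167.4]
force: [0.7, -0.4, -1.3]
grip_width: 0.0217
```

Request:
send_rows(
  plan=[
    [15, 0, 0, 1, 0, 0, 0],
    [15, 0, 0, 0, 0, 0, 0],
    [15, 0, 0, 0, 0, 0, 0],
  ],
)

```text
time_s: 12.7
tool_pos: [0.5829, -0.0165, 0.141]
tool_rot: [180.0, -0.0, 167.4]
force: [-0.3, 0.6, -0.8]
grip_width: 0.0222
```

Request:
send_rows(
  plan=[
    [15, 0, 0, 1, 0, 0, 0],
    [15, 0, 0, 0, 0, 0, 0],
    [15, 0, 0, 0, 0, 0, 0],
  ],
)

```text
time_s: 13.0
tool_pos: [0.5829, -0.0165, 0.14]
tool_rot: [180.0, -0.0, 167.4]
force: [1.2, 0.3, -1.4]
grip_width: 0.0217
```

Request:
send_rows(
  plan=[
    [15, 0, 0, 0.5, 0, 0, 0],
    [15, 0, 0, 0, 0, 0, 0],
    [15, 0, 0, 0, 0, 0, 0],
  ],
)

```text
time_s: 13.3
tool_pos: [0.583, -0.0165, 0.1395]
tool_rot: [-180.0, 0.0, 167.4]
force: [-0.4, -0.0, -0.8]
grip_width: 0.0218
```

Request:
send_rows(
  plan=[
    [15, 0, 0, 0.6, 0, 0, 0],
    [15, 0, 0, 0, 0, 0, 0],
    [15, 0, 0, 0, 0, 0, 0],
  ],
)

```text
time_s: 13.6
tool_pos: [0.583, -0.0166, 0.139]
tool_rot: [-180.0, 0.0, 167.4]
force: [-0.2, 0.9, -0.9]
grip_width: 0.0219
```

Request:
send_rows(
  plan=[
    [15, 0, 0, 0.6, 0, 0, 0],
    [15, 0, 0, 0, 0, 0, 0],
    [15, 0, 0, 0, 0, 0, 0],
  ],
)

```text
time_s: 13.9
tool_pos: [0.5832, -0.0165, 0.1388]
tool_rot: [-180.0, 0.0, 167.4]
force: [-0.2, -0.4, 2.4]
grip_width: 0.0217
```

Request:
send_rows(
  plan=[
    [15, 0, 0, 0.6, 0, 0, 0],
    [15, 0, 0, 0, 0, 0, 0],
    [15, 0, 0, 0, 0, 0, 0],
  ],
)

```text
time_s: 14.2
tool_pos: [0.5834, -0.0166, 0.1386]
tool_rot: [-180.0, 0.1, 167.4]
force: [-0.6, 0.8, 5.4]
grip_width: 0.0216
```

Request:
send_rows(
  plan=[
    [15, 0, 0, -0.6, 0, 0, 0],
    [15, 0, 1.5, 0, 0, 0, 0],
    [15, 0, 0, 0, 0, 0, 0],
    [15, 0, 0, 0, 0, 0, 0],
    [15, 0, 0, 0, 0, 0, 0],
  ],
)

```text
time_s: 14.7
tool_pos: [0.5834, -0.016, 0.1386]
tool_rot: [-179.9, 0.0, 167.4]
force: [-0.9, -2.1, 5.2]
grip_width: 0.0221
```

Request:
send_rows(
  plan=[
    [15, 0, -3, 0, 0, 0, 0],
    [15, 0, 0, 0, 0, 0, 0],
    [15, 0, 0, 0, 0, 0, 0],
    [15, 0, 0, 0, 0, 0, 0],
  ],
)

```text
time_s: 15.1
tool_pos: [0.583, -0.0172, 0.1386]
tool_rot: [179.9, 0.0, 167.4]
force: [-0.4, 0.9, 4.3]
grip_width: 0.0216
```

Request:
send_rows(
  plan=[
    [15, 0, 1.5, -0.4, 0, 0, 0],
    [15, -0.15, 0, 0.1, 0, 0, 0.1],
    [15, -0.15, 0, 0.1, 0, 0, 0.1],
    [15, -0.15, 0, 0.25, 0, 0, 0.1],
    [15, 0, 0, 0, 0, 0, 0],
    [15, 0, 0, 0, 0, 0, 0],
  ],
)

```text
time_s: 15.7
tool_pos: [0.5836, -0.0166, 0.1384]
tool_rot: [-180.0, 0.0, 150.4]
force: [0.1, 0.8, 4.0]
grip_width: 0.0219
```

```bash
cat > o.py <<'E'
from h import *
o=env.get_obs();print({k:np.round(o[k],4).tolist() for k in("tool_pos","tool_rot","force","wrist_torque","qpos")})
E
python3 o.py
```

```text
{'tool_pos': [0.5836, -0.0166, 0.1384], 'tool_rot': [-179.9993, 0.0274, 150.3614], 'force': [0.0531, 0.7736, 3.9522], 'wrist_torque': [0.2901, -0.2858, 0.0189], 'qpos': [43.7824, 19.4952, -54.0394, 94.9673, 16.3467, 73.9074, 47.0841]}
```

Request:
send_rows(
  plan=[
    [15, -0.15, 0, 0.25, 0, 0, 0.1],
    [15, -0.15, 0, 0.25, 0, 0, 0.1],
    [15, -0.15, 0, 0.25, 0, 0, 0.1],
    [15, 0, 0, 0, 0, 0, 0],
    [15, 0, 0, 0, 0, 0, 0],
  ],
)

```text
time_s: 16.2
tool_pos: [0.5838, -0.0169, 0.1376]
tool_rot: [180.0, 0.0, 133.2]
force: [0.9, 1.0, 3.8]
grip_width: 0.0218
```

```bash
python3 o.py; python3 d.py turn6 >/dev/null
```

```text
{'tool_pos': [0.5838, -0.0169, 0.1376], 'tool_rot': [179.9974, 0.011, 133.2305], 'force': [0.852, 0.9647, 3.8493], 'wrist_torque': [0.266, -0.1762, -0.0097], 'qpos': [41.584, 18.6305, -51.0196, 95.0333, 15.0162, 73.5335, 30.9647]}
```

View pics/turn6.png

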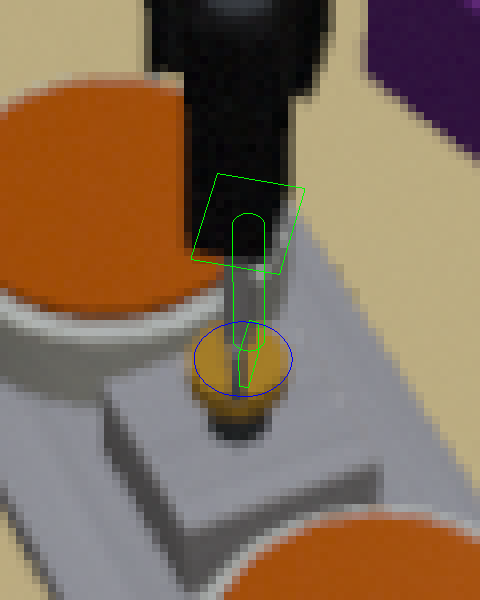

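Request:
send_rows(
  plan=[
    [15, -0.15, 0, 0.25, 0, 0, 0.1],
    [15, -0.15, 0, 0.25, 0, 0, 0.1],
    [15, -0.15, 0, 0.25, 0, 0, 0.1],
    [15, 0, 0, 0, 0, 0, 0],
    [15, 0, 0, 0, 0, 0, 0],
  ],
)

```text
time_s: 16.8
tool_pos: [0.584, -0.0173, 0.1368]
tool_rot: [-180.0, 0.0, 116.0]
force: [-0.1, 0.6, 5.5]
grip_width: 0.0214
```

Request:
send_rows(
  plan=[
    [15, -0.15, 0, 0.25, 0, 0, 0.1],
    [15, -0.15, 0, 0.25, 0, 0, 0.1],
    [15, -0.15, 0, 0.25, 0, 0, 0.1],
    [15, 0, 0, 0, 0, 0, 0],
    [15, 0, 0, 0, 0, 0, 0],
  ],
)

```text
time_s: 17.3
tool_pos: [0.5841, -0.0176, 0.1361]
tool_rot: [-180.0, 0.0, 98.8]
force: [-0.4, 0.7, 4.8]
grip_width: 0.0218
```

```bash
python3 o.py
```

```text
{'tool_pos': [0.5841, -0.0176, 0.1361], 'tool_rot': [-179.9907, 0.0001, 98.8232], 'force': [-0.3995, 0.7314, 4.7812], 'wrist_torque': [0.345, -0.1221, 0.0305], 'qpos': [37.3562, 17.2307, -45.3811, 95.2109, 12.7436, 72.9148, -1.6897]}
```

Request:
send_rows(
  plan=[
    [15, -0.15, 0, 0.25, 0, 0, 0.1],
    [15, -0.1, 0, 0.15, 0, 0, 0.07],
    [15, 0, 0, 0, 0, 0, 0],
    [15, 0, 0, 0, 0, 0, 0],
  ],
)

```text
time_s: 17.7
tool_pos: [0.5841, -0.0178, 0.1356]
tool_rot: [-180.0, -0.0, 89.1]
force: [-0.1, 1.1, 4.8]
grip_width: 0.0218
```

```bash
python3 o.py
```

```text
{'tool_pos': [0.5841, -0.0178, 0.1356], 'tool_rot': [-179.9863, -0.0016, 89.0876], 'force': [-0.1056, 1.1359, 4.8358], 'wrist_torque': [0.2725, -0.0668, 0.0548], 'qpos': [36.2135, 16.8993, -43.8892, 95.2711, 12.1774, 72.7649, -10.9871]}
```

Request:
send_rows(
  plan=[
    [15, -0.08, 0, 0, 0, 0, 0.05],
    [15, -0.08, 0, 0, 0, 0, 0.05],
    [15, 0, 0, 0, 0, 0, 0],
    [15, 0, 0, 0, 0, 0, 0],
  ],
)

```text
time_s: 18.1
tool_pos: [0.584, -0.0181, 0.1355]
tool_rot: [-180.0, -0.0, 83.3]
force: [-0.2, 0.8, 3.7]
grip_width: 0.0217
```

```bash
python3 o.py
```

```text
{'tool_pos': [0.584, -0.0181, 0.1355], 'tool_rot': [-179.9763, -0.0041, 83.3348], 'force': [-0.2413, 0.8045, 3.6957], 'wrist_torque': [0.3629, -0.1441, 0.0649], 'qpos': [35.5564, 16.7114, -43.0219, 95.3031, 11.8486, 72.6932, -16.4754]}
```

Request:
send_rows(
  plan=[
    [15, -0.08, 0, 0.1, 0, 0, 0.05],
    [15, 0, 0, 0, 0, 0, 0],
    [15, 0, 0, 0, 0, 0, 0],
  ],
)

```text
time_s: 18.4
tool_pos: [0.584, -0.0181, 0.1353]
tool_rot: [-180.0, -0.0, 80.4]
force: [0.5, 0.9, 2.8]
grip_width: 0.0219
```

```bash
python3 o.py
```

```text
{'tool_pos': [0.584, -0.0181, 0.1353], 'tool_rot': [-179.9736, -0.0018, 80.4435], 'force': [0.5095, 0.8928, 2.8134], 'wrist_torque': [0.4125, -0.0464, 0.0513], 'qpos': [35.2215, 16.6185, -42.5873, 95.3252, 11.6892, 72.6515, -19.242]}
```

Request:
send_rows(
  plan=[
    [15, -0.08, 0, 0, 0, 0, 0.05],
    [15, 0, 0, 0, 0, 0, 0],
    [15, 0, 0, 0, 0, 0, 0],
  ],
)

```text
time_s: 18.7
tool_pos: [0.584, -0.0182, 0.1353]
tool_rot: [-180.0, 0.0, 77.6]
force: [0.7, 1.1, 2.0]
grip_width: 0.0218
```

```bash
python3 o.py
```

```text
{'tool_pos': [0.584, -0.0182, 0.1353], 'tool_rot': [-179.9739, 0.0038, 77.5701], 'force': [0.7016, 1.1092, 1.9722], 'wrist_torque': [0.3819, -0.0006, 0.0204], 'qpos': [34.8882, 16.5222, -42.1573, 95.3391, 11.5321, 72.6215, -21.9922]}
```

```bash
python3 d.py turnH >/dev/null
```

```text
(no output)
```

View pics/turnH.png

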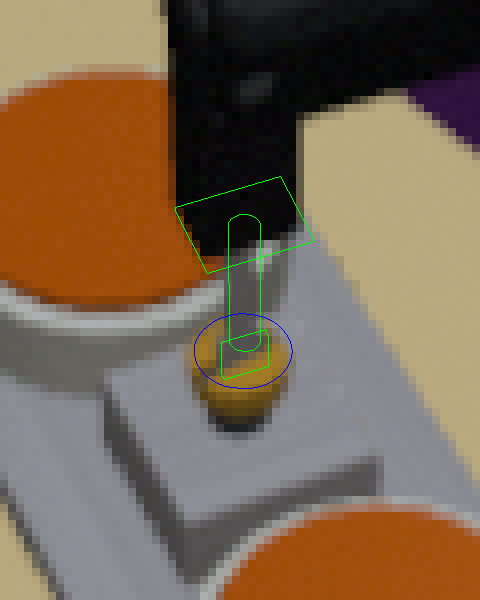

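```bash
cat > p.py <<'E'
from h import *
T=[]
for _ in range(8):
    im=env.read_camera("scene");o=env.get_obs();T.append(np.r_[o["force"],o["wrist_torque"],o["tool_pos"]*1000,o["tool_rot"][2]])
print(np.mean(T,0).round(3),np.std(T,0).round(3)[:6])
# image patch hue mask of head: print gray level grid
g=im[:,:,0].astype(int);b=im[:,:,2].astype(int)
for v in range(206,228): print(v," ".join("%3d"%x for x in g[v,278:300]),"|"," ".join("%3d"%x for x in b[v,278:300]))
E
python3 p.py
```

```text
[-1.33000e-01  1.49200e+00  1.73700e+00  4.11000e-01 -3.30000e-02
  2.80000e-02  5.83973e+02 -1.82720e+01  1.35340e+02  7.74820e+01] [0.178 0.527 0.406 0.044 0.025 0.028]
206 159 159 159 160 157 146 141 118  76  81  82 103 144 103  89  99 126 136 135 137 137 137 |   8   8   9  10  12  15  11  37  75  80  81 102 142 100  83  96 131 145 144 144 145 140
207 160 159 159 160 153 134 118  99  88  81  81  88 107  86  88 102 131 136 135 135 136 138 |  13   9   3  15  13   6  36  75  88  79  79  86 103  80  83 100 137 145 143 143 145 146
208 161 159 151 135 127 126 132 137  92  82  81  80  90  86  87 104 135 138 136 135 135 138 |  12  14  10  11  37  83 118 136  91  81  81  79  85  80  81 103 143 147 144 144 144 147
209 137 135 122 126 149 154 159 152  92  80  82  80  89  87  90 111 139 139 138 135 136 138 |   8  12  36  95 140 149 158 155  91  80  80  77  84  81  84 112 148 147 146 143 145 146
210 112 123 147 154 167 168 164 138  85  80  82  80  90  86  96 123 139 138 138 137 135 135 |  50  93 139 153 170 171 166 137  83  79  81  77  84  81  93 127 149 147 146 146 143 144
211 146 154 168 168
[... 2374 characters left out ...]
  62  69  77  85  84  77  72  84 131 139 139 140 139 138 138 137 | 148 149 148 148 145 120  42  25  24  23  25  25  24  69 132 147 148 149 148 148 147 147
225 138 139 138 137 138 124  66  37  48  55  53  45  53  92 140 139 139 139 139 139 140 140 | 147 148 147 146 146 131  69  30  32  31  31  29  46  99 149 149 148 148 148 147 149 148
226 137 137 136 137 136 133 111  62  28  33  33  45  87 126 138 138 138 139 140 139 137 137 | 146 145 144 145 145 141 118  66  31  35  35  49  93 136 146 147 147 148 148 148 147 145
227 135 135 136 136 137 137 133 119 109  94  98 114 125 139 139 138 139 138 137 137 136 136 | 144 144 144 145 146 145 142 127 117 100 104 122 134 148 148 147 148 147 145 146 145 146
```

Request:
send_rows(
  plan=[
    [15, 0, 0, 0.3, 0, 0, 0],
    [15, -0.05, 0, 0, 0, 0, 0.03],
    [15, -0.05, 0, 0, 0, 0, 0.03],
    [15, 0, 0, 0, 0, 0, 0],
    [15, 0, 0, 0, 0, 0, 0],
  ],
)

```text
time_s: 19.7
tool_pos: [0.584, -0.0184, 0.1353]
tool_rot: [-180.0, 0.0, 74.0]
force: [-0.7, 0.5, 2.9]
grip_width: 0.0218
```

```bash
python3 p.py|head -2
```

```text
[-1.29300e+00  1.82500e+00  3.29100e+00  4.72000e-01  2.95000e-01
  6.80000e-02  5.84074e+02 -1.83770e+01  1.35266e+02  7.40190e+01] [0.433 0.223 0.347 0.028 0.026 0.036]
```

Request:
send_rows(
  plan=[
    [15, 0.1, 0, -0.2, 0, 0, -0.06],
    [15, 0.1, 0, -0.3, 0, 0, -0.06],
    [15, 0, 0, 0, 0, 0, 0],
    [15, 0, 0, -2, 0, 0, 0],
    [15, 0, 0, -5, 0, 0, 0],
    [15, 0, 0, -10, 0, 0, 0],
    [15, 0, 0, -20, 0, 0, 0],
    [15, 0, 0, 0, 0, 0, 0],
    [15, 0, 0, 0, 0, 0, 0],
    [15, 0, 0, 0, 0, 0, 0],
  ],
)

```text
time_s: 21.1
tool_pos: [0.5837, -0.0184, 0.172]
tool_rot: [-179.9, 0.0, 80.9]
force: [-0.7, -0.4, -1.4]
grip_width: 0.0217
```

```bash
python3 o.py;  cat > s.py <<'E'
from h import *
im=env.read_camera("scene").astype(float)
def pr(x): return proj("scene",x)
from scipy.ndimage import map_coordinates
g=im[:,:,0]
def cost(p):
    # rectified head patch: mean brightness along slot line vs beside it
    x,y,z,a=p;s=np.linspace(-.0115,.0115,47);d=np.array([np.cos(a),np.sin(a),0]);n=np.array([-d[1],d[0],0]);c=np.array([x,y,z])
    f=lambda o:map_coordinates(g,pr(c+s[:,None]*d+o*n)[:,::-1].T,order=1).mean()
    return f(0)
res=[]
for z in(.0605,.062,.0635):
  best=min(((cost((x,y,z,np.radians(a))),a,x,y) for a in range(-120,-60,2) for x in np.arange(.579,.5865,.001) for y in np.arange(-.0225,-.0145,.001)))
  r=minimize(cost,[best[2],best[3],z,np.radians(best[1])],method="Nelder-Mead",options=dict(initial_simplex=[[best[2]+i*.0007,best[3]+j*.0007,z+0*k,np.radians(best[1]+4*l)] for i,j,k,l in((0,0,0,0),(1,0,0,0),(0,1,0,0),(0,0,1,1),(1,1,0,1))]))
  print(z,best,r.x[:2].round(4),np.degrees(r.x[3]).round(1),r.fun.round(1))
cv2.imwrite("pics/fin.png",cv2.resize(im[195:235,265:310].astype(np.uint8),None,fx=12,fy=12,interpolation=0)[:,:,::-1])
E
python3 s.py
```

```text
{'tool_pos': [0.5837, -0.0184, 0.172], 'tool_rot': [-179.9408, 0.0259, 80.8807], 'force': [-0.6636, -0.363, -1.4441], 'wrist_torque': [-0.0713, -0.0613, 0.0266], 'qpos': [35.6849, 15.1087, -42.9879, 92.5812, 10.5392, 76.5345, -17.9106]}
0.0605 (np.float64(95.59760079070053), -90, np.float64(0.581), np.float64(-0.020499999999999997)) [ 0.5807 -0.0208] -89.1 94.8
0.062 (np.float64(95.3845979905121), -90, np.float64(0.582), np.float64(-0.0215)) [ 0.5818 -0.0215] -89.0 94.9
0.0635 (np.float64(95.34499688255983), -90, np.float64(0.583), np.float64(-0.0225)) [ 0.5828 -0.0217] -88.9 94.9
```

View pics/fin.png

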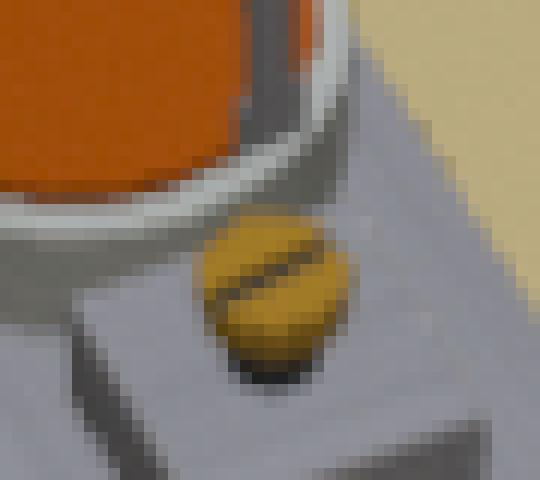

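Request:
send_rows(
  plan=[
    [15, 0, 0, -20, 0, 0, 0.1412],
    [15, 0, 0, 0, 0, 0, 0.1412],
    [15, 0, 0, 0, 0, 0, 0.1412],
    [15, 0, 0, 0, 0, 0, 0.1412],
    [15, 0, 0, 0, 0, 0, 0.1412],
    [15, 0, 0, 0, 0, 0, 0.1412],
    [15, 0, 0, 0, 0, 0, 0.1412],
    [15, 0, 0, 0, 0, 0, 0.1412],
    [15, 0, 0, 0, 0, 0, 0.1412],
    [15, 0, 0, 0, 0, 0, 0.1412],
    [15, 0, 0, 0, 0, 0, 0],
    [15, 0, 0, 0, 0, 0, 0],
  ],
)

```text
time_s: 22.35
tool_pos: [0.5838, -0.0182, 0.1921]
tool_rot: [180.0, 0.1, 0.2]
force: [1.0, 0.7, -0.5]
grip_width: 0.0216
```

Request:
send_rows(
  plan=[
    [15, -26.1, -35.3, 0, 0, 0, 0],
    [15, -26.1, -35.3, 0, 0, 0, 0],
    [15, -26.1, -35.3, 0, 0, 0, 0],
    [15, -26.1, -35.3, 0, 0, 0, 0],
    [15, -26.1, -35.3, 0, 0, 0, 0],
    [15, 0, -45, 0, 0, 0, 0],
    [15, 0, -45, 0, 0, 0, 0],
    [15, 0, 0, 0, 0, 0, 0],
    [15, 0, 0, 0, 0, 0, 0],
    [15, 0, 0, 0, 0, 0, 0],
    [15, 0, 0, 0, 0, 0, 0],
  ],
)

```text
time_s: 23.45
tool_pos: [0.4542, 0.2466, 0.1925]
tool_rot: [179.9, 0.0, -0.1]
force: [0.1, -0.6, -1.3]
grip_width: 0.0216
```

```bash
cat >> d.py <<'E'
def cent(row,u):   # shaft centre by saturation-free edge: colour distance to shaft grey
    pass
E
python3 d.py back
```

```text
{'tool_pos': array([0.4542, 0.2466, 0.1925]), 'tool_rot': array([ 1.79946e+02,  1.27000e-02, -1.27300e-01]), 'force': array([ 0.0967, -0.6485, -1.2635]), 'grip_width': np.float64(0.0216), 'qpos': array([  14.1821,    4.8777,  -47.6436,   99.7176,    3.7356,   77.0588,
       -124.3256])}
0.016 pred u 352.64 row 112 [[172, 158, 118], [172, 158, 118], [172, 158, 118], [155, 143, 110], [79, 76, 74], [74, 73, 73], [80, 78, 77], [116, 109, 90], [172, 158, 118], [173, 158, 119], [172, 158, 119]]
0.022 pred u 352.88 row 110 [[173, 159, 119], [173, 159, 120], [173, 159, 119], [163, 150, 113], [117, 109, 89], [74, 72, 72], [78, 75, 75], [109, 101, 88], [168, 154, 117], [173, 158, 118], [173, 159, 119]]
0.028 pred u 353.13 row 108 [[172, 158, 118], [173, 159, 119], [165, 152, 115], [129, 119, 94], [72, 70, 70], [76, 74, 74], [101, 95, 85], [153, 141, 108], [171, 157, 117], [173, 158, 119], [173, 159, 119]]
0.034 pred u 353.37 row 106 [[172, 158, 118], [171, 157, 118], [169, 156, 117], [143, 133, 105], [69, 67, 67], [77, 75, 74], [89, 86, 79], [134, 124, 98], [172, 159, 119], [172, 158, 119], [172, 158, 118]]
0.04 pred u 353.62 row 104 [[172, 158, 118], [172, 158, 118], [172, 158, 118], [155, 143, 109], [76, 73, 70], [73, 72, 72], [84, 81, 78], [121, 112, 92], [171, 157, 117], [172, 158, 118], [171, 158, 118]]
0.046 pred u 353.88 row 101 [[172, 158, 119], [171, 157, 117], [173, 159, 119], [156, 144, 108], [79, 75, 64], [37, 37, 37], [20, 18, 21], [39, 35, 28], [93, 86, 65], [140, 129, 95], [153, 141, 106]]
```

```bash
python3 - <<'E'
from h import *
c="scene";im=np.load("scene_d.npy").astype(float);g=im.sum(2)
u,v=proj(c,np.array([[.4542,.2466,.06]]))[0];print("TCP axis at z=.06",u,v)
for r in range(int(v)-7,int(v)+8): print(r,g[r,int(u)-9:int(u)+9].astype(int).tolist())
print("cols from",int(u)-9)
for d in([.001,0,0],[0,.001,0]): print(proj(c,np.array([[.4542,.2466,.06]])+d)[0]-[u,v])
E
```

```text
TCP axis at z=.06 349.8444921854191 136.30394667961008
129 [435, 369, 324, 272, 238, 231, 222, 219, 220, 232, 238, 231, 227, 236, 231, 239, 268, 323]
130 [356, 252, 219, 233, 235, 235, 222, 223, 213, 232, 239, 230, 225, 236, 233, 229, 228, 226]
131 [250, 209, 216, 230, 234, 236, 229, 223, 216, 227, 234, 234, 231, 232, 238, 228, 234, 216]
132 [205, 207, 217, 226, 236, 238, 228, 220, 216, 219, 229, 237, 229, 231, 238, 229, 236, 220]
133 [205, 209, 209, 221, 229, 236, 229, 206, 187, 175, 185, 197, 205, 221, 234, 233, 233, 225]
134 [203, 203, 210, 221, 229, 235, 220, 167, 138, 132, 139, 145, 145, 182, 218, 233, 235, 233]
135 [205, 204, 213, 214, 229, 234, 198, 130, 122, 123, 134, 127, 124, 130, 185, 235, 232, 232]
136 [205, 200, 210, 213, 224, 232, 205, 115, 127, 133, 133, 124, 115, 124, 183, 233, 230, 234]
137 [204, 204, 205, 210, 222, 234, 226, 163, 140, 119, 136, 126, 125, 170, 212, 229, 232, 231]
138 [210, 206, 207, 212, 216, 226, 238, 227, 198, 177, 170, 180, 204, 218, 229, 232, 233, 233]
139 [212, 204, 208, 210, 212, 224, 239, 237, 223, 216, 215, 215, 232, 236, 230, 230, 236, 229]
140 [173, 195, 205, 205, 213, 222, 231, 238, 231, 227, 218, 215, 234, 236, 228, 231, 232, 235]
141 [128, 151, 181, 209, 219, 222, 229, 237, 235, 227, 222, 218, 232, 234, 233, 228, 238, 237]
142 [110, 107, 131, 167, 201, 219, 235, 237, 237, 227, 224, 217, 224, 237, 239, 227, 231, 226]
143 [103, 100, 107, 121, 155, 207, 224, 235, 236, 231, 221, 219, 219, 233, 242, 226, 219, 188]
cols from 340
[0.26316759 0.22705391]
[ 0.32887115 -0.15494776]
```

Request:
send_rows(
  plan=[
    [15, -0.8, -2.2, 20, 0, 0, 0],
    [15, 0, 0, 20, 0, 0, 0],
    [15, 0, 0, 8, 0, 0, 0],
    [15, 0, 0, 0, 0, 0, 0],
    [15, 0, 0, 0, 0, 0, 0],
    [15, 0, 0, 5, 0, 0, 0],
    [15, 0, 0, 5, 0, 0, 0],
    [15, 0, 0, 2, 0, 0, 0],
    [15, 0, 0, 0, 0, 0, 0],
    [15, 0, 0, 0, 0, 0, 0],
  ],
)

```text
time_s: 24.55
tool_pos: [0.453, 0.2506, 0.1328]
tool_rot: [180.0, -0.0, -0.0]
force: [-0.1, -0.4, -0.7]
grip_width: 0.0217
```

Request:
send_rows(
  plan=[
    [15, 0, 1.2, 10, 0, 0, 0],
    [15, 0, 0, 10, 0, 0, 0],
    [15, 0, 0, 10, 0, 0, 0],
    [15, 0, 0, 10, 0, 0, 0],
    [15, 0, 0, 6, 0, 0, 0],
    [15, 0, 0, 3, 0, 0, 0],
    [15, 0, 0, 0, 0, 0, 0],
    [15, 0, 0, 0, 0, 0, 0],
    [15, 0, 0, 0, 0, 0, 0],
  ],
)

```text
time_s: 25.45
tool_pos: [0.4533, 0.2495, 0.0842]
tool_rot: [-180.0, -0.0, -0.0]
force: [-0.9, 0.4, -1.0]
grip_width: 0.0216
```

Request:
send_rows(
  plan=[
    [15, 0, 0, 1.5, 0, 0, 0],
    [15, 0, 0, 1, 0, 0, 0],
    [15, 0, 0, 0, 0, 0, 0],
    [15, 0, 0, 0, 0, 0, 0],
    [15, 0, 0, 0, 0, 0, 0],
  ],
)

```text
time_s: 25.95
tool_pos: [0.453, 0.2493, 0.0812]
tool_rot: [180.0, -0.0, -0.0]
force: [0.3, -0.5, -1.6]
grip_width: 0.0215
```

Request:
send_rows(
  plan=[
    [15, 0, 0, 0.8, 0, 0, 0],
    [15, 0, 0, 0, 0, 0, 0],
    [15, 0, 0, 0, 0, 0, 0],
  ],
)

```text
time_s: 26.25
tool_pos: [0.4532, 0.2494, 0.0808]
tool_rot: [180.0, -0.0, -0.0]
force: [-0.5, 0.0, 3.9]
grip_width: 0.022
```

Seated (load felt at the grasp height). Release gently and rise.

Request:
send_rows(
  plan=[
    [24, 0, 0, -0.4, 0, 0, 0],
    [26, 0, 0, 0, 0, 0, 0],
    [30, 0, 0, 0, 0, 0, 0],
    [40, 0, 0, 0, 0, 0, 0],
    [60, 0, 0, 0, 0, 0, 0],
    [87, 0, 0, 0, 0, 0, 0],
    [87, 0, 0, 0, 0, 0, 0],
    [87, 0, 0, 0, 0, 0, 0],
    [87, 0, 0, 0, 0, 0, 0],
    [87, 0, 0, 0, 0, 0, 0],
  ],
)

```text
time_s: 27.25
tool_pos: [0.4529, 0.2493, 0.0808]
tool_rot: [180.0, 0.0, -0.0]
force: [-0.6, -0.6, 0.2]
grip_width: 0.0778
```

Request:
send_rows(
  plan=[
    [87, 0, 0, -20, 0, 0, 0],
    [87, 0, 0, -40, 0, 0, 0],
    [87, 0, 0, -40, 0, 0, 0],
    [87, 0, 0, -40, 0, 0, 0],
    [87, 0, 0, -30, 0, 0, 0],
    [87, 30, 40, 0, 0, 0, 0],
    [87, 30, 40, 0, 0, 0, 0],
    [87, 30, 40, 0, 0, 0, 0],
    [87, 30, 40, 0, 0, 0, 0],
    [87, 0, 45, 0, 0, 0, 0],
    [87, 0, 45, 0, 0, 0, 0],
    [87, 0, 45, 0, 0, 0, 0],
  ],
)

```text
time_s: 28.45
tool_pos: [0.5728, -0.0474, 0.2506]
tool_rot: [-180.0, 0.0, 0.0]
force: [1.3, 0.7, -0.0]
grip_width: 0.0869
```

Request:
send_rows(
  plan=[
    [87, 0, 45, 0, 0, 0, 0],
    [87, 0, 45, 0, 0, 0, 0],
    [87, 0, 45, 0, 0, 0, 0],
    [87, 0, 45, 0, 0, 0, 0],
    [87, 0, 0, 0, 0, 0, 0],
    [87, 0, 0, 0, 0, 0, 0],
  ],
)

```text
time_s: 29.05
tool_pos: [0.5724, -0.2272, 0.2502]
tool_rot: [-180.0, 0.0, -0.2]
force: [-0.9, 0.7, 0.3]
grip_width: 0.0867
```

```bash
python3 o.py; python3 - <<'E'
from h import *
im={c:env.read_camera(c) for c in("scene","top")};old={c:np.load(f"{c}.npy") for c in im}
g={"scene":dark(im["scene"],(335,95,372,150)),"top":dark(im["top"],(150,255,190,285))}
g0={"scene":dark(old["scene"],(335,95,372,150)),"top":dark(old["top"],(150,255,190,285))}
for n,m in(("now",g),("start",g0)):
    for c in m: p=np.argwhere(m[c]);print(n,c,len(p),p.mean(0).round(1),p.min(0),p.max(0))
    x,f=fit(m,HANDLE,[.453,.249,.1]);print(x[:2].round(4),np.degrees(x[2]).round(1),round(f,3))
for c in im:
    for q in("cake_top_mid","bowl_mid","scraper_grip"):print(c,q,[r["rect"] for r in env.regions_of(c,q) if r["confidence"]>.5])
d=np.abs(im["top"].astype(int)-old["top"]).sum(2)>90;n,l,st,_=cv2.connectedComponentsWithStats(d.astype(np.uint8));print([s.tolist() for s in st[1:] if s[4]>8])
E
python3 s.py
```

```text
{'tool_pos': [0.5724, -0.2272, 0.2502], 'tool_rot': [-179.9515, 0.045, -0.1918], 'force': [-0.9371, 0.6919, 0.2861], 'wrist_torque': [0.0969, -0.0212, -0.0453], 'qpos': [42.6066, 15.0959, -28.9198, 81.4968, 7.2236, 85.312, -76.2619]}
now scene 356 [123.3 351.3] [108 344] [139 359]
now top 287 [268.3 170. ] [261 159] [275 180]
[0.4542 0.2483] -4.6 0.329
start scene 371 [123.  351.3] [108 344] [138 359]
start top 326 [268.7 169.2] [261 158] [276 181]
[0.4535 0.2498] -1.8 0.254
scene cake_top_mid [[128.2, 233.2, 176.2, 276.7]]
scene bowl_mid [[173.5, 291.4, 240.6, 353.7]]
scene scraper_grip [[404.7, 184.5, 510.1, 246.0]]
top cake_top_mid []
top bowl_mid [[400.1, 124.2, 439.1, 138.4]]
top scraper_grip [[99.2, 128.0, 221.7, 158.4], [161.2, 250.7, 198.6, 289.2]]
[[393, 0, 167, 420, 24983], [130, 242, 10, 5, 17], [137, 248, 9, 10, 22], [87, 271, 13, 17, 41]]
0.0605 (np.float64(98.4171156741105), -90, np.float64(0.581), np.float64(-0.020499999999999997)) [ 0.5808 -0.0208] -89.0 97.7
0.062 (np.float64(98.23601186734672), -90, np.float64(0.582), np.float64(-0.0215)) [ 0.5818 -0.0214] -89.1 97.8
0.0635 (np.float64(98.22633204458347), -90, np.float64(0.583), np.float64(-0.0225)) [ 0.5829 -0.0217] -89.1 97.8
```

```bash
python3 -c "
from cell import env
print(env.sign_off())"
```

```text
the job is handed in; nothing more can be done
None
```

I turned the lock screw home with the small black driver, put the driver back upright in the wooden stand, released it and handed the job in at about 29 s. I got no verdict back.

**Last checks**
- **Screw:** after the driver was out, the slot lay at -89° in the world. With the mould at -9.2°, that is about 1.39 rad, and the limit is 1.32. The blade had also followed the head down about 3.5 mm, roughly 1.4 rad. The torque reading never showed a clear jump at the stop, so "home" rests on the slot angle and the depth.
- **Pressing force:** readings at rest while turning stayed at or below about 6 N (22 N allowed). The fingers stayed about 70 mm above the screw head.
- **Driver:** in both pictures the handle sits within 1 pixel of where it started. I felt it seat at the height I first gripped it, so it should be standing fully down.
- **Robot:** the gripper is open and clear of everything, at z = 0.25 m.
- **Bystanders:** in the scene picture the cakes, bowl and scraper show no visible move. In the top picture the arm hid the cakes and part of the bowl, so those two were confirmed in one view only.

**What disagreed**
- The driver sat about 1.5 mm off the tool's centre line across the jaws; I corrected for this.
- The arm settled up to about 2 mm off its commanded position, which stayed within the clearances.
- The blade ended a few degrees further round than the slot's play explains. I put this down to give in the grip and turned it back before lifting out.

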